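Scan in the sample jars and wind up the mixer

ROBOT

A 6-joint arm with a two-finger parallel gripper is mounted at the origin on the work surface. World frame = base frame: x ahead of the robot, y to its left, z up, the work surface at z = 0. Lengths are in m, angles in rad, forces in N, time in s.
With the tool pointing down it reaches from about 0.225 to 0.725 m from the base axis. Payload 3.1 kg.
Tool frame: the origin (TCP) lies at the centre of the arm's flange, where the gripper is bolted on; the fingertips stand 173 mm ahead of it and the grasp point (between the pads) lies 155 mm ahead of it; z points along the fingers, y is the line along which they close (so a half turn about z gives the same grasp; the last joint's range is limited). The gripper opens to 85 mm and grips with 20 to 120 N. Pads are 22 mm wide; open, the fingers measure 114 mm over their backs; the gripper's body (76 mm by 85 mm) begins 54 mm behind the grasp point. The pads swing forward as they close: fully open they stand 13 mm farther back than shut.
Start: joints at [-1.312, 0.048, 0.099, 1.622, 0, 1.443], TCP at [0.198, -0.486, 0.405] pointing down, gripper open.
Joint ranges: [-2.91, 2.91], [-0.99, 1.94], [-1.21, 1.42], [-2.12, 2.29], [-1.49, 1.47], [-3.14, 3.14]. Speed limits (rad/s): [2.79, 2.79, 3.14, 3.14, 3.14, 3.14].

INTERFACE

Orientations are given as [roll, pitch, yaw] about the fixed x, y, z axes, in that order (R = Rz(yaw) Ry(pitch) Rx(roll)).
In Python, from station import robot gives the robot as it stands. Calls block until the motion is done:
- robot.goto(position, orientation): joint-space move of the TCP to a pose.
- robot.movel(position, orientation=None, max_speed=0.15, guard=None): straight line of the TCP; orientation=None keeps the orientation; max_speed is the mean speed in m/s. With guard (N) it stops when the force on the tool has changed by that much, and returns True; else False.
- robot.goto_joints(angles): joint-space move.
- robot.release() and robot.grab(squeeze=None): open the fingers fully, or close them until they stop; squeeze is the grip in N (None keeps the last).
- robot.pause(seconds).
- robot.ik(position, orientation): joint angles nearest the present ones, or None.
- robot.get_state(): the state.
- robot.snapshot(name): name is "scene" or "top" or "wrist"; returns a dict with "color" (420x560x3 uint8, blue, green, red), "fx", "fy", "cx", "cy" (pixels), "T" (4x4, takes a point from camera to world coordinates); the wrist camera has in their place "T_tool_cam" (4x4, takes a point from camera to tool coordinates, whose origin is the TCP and whose axes are the flange's). Camera axes: x right, y down, z forward; pixel columns grow to the right and rows downward; lengths in m; the calibration is good to about 2 mm. A picture is of the moment at which its call begins: read the wrist's pose just before it. There is no depth.
A pose or a line that the arm cannot do raises robot.MotionError and nothing moves.
- robot.sign_off(): hands the job in, once; it reports no verdict.
The state is a dict: "time": time; "joint_pos": joint angles; "joint_vel": joint speeds; "effort": joint torques, N m; "ee_pos": TCP position; "tcp_rot": TCP orientation; "contact_force": force on the tool from outside, world axes, zero at the start; "wrist_torque": the same for the moment, N m; "finger_gap": finger opening in m.
Only numpy, scipy, OpenCV 4.12 (cv2) and the standard library are available. Lean on these libraries where they do the work, as an engineer would, in place of code of your own. Each camera call takes 0.05 s, during which the arm holds its last target. There are 200 camera calls.

TASK

Log the sample jars standing on the table, from the smallest to the largest: stand each on the scanner's black scan pad, squeeze the scanner's trigger fully and let it go, and only then move the jar to the deck of the mixer, upright inside the rail. When all the jars are on the deck, wind the mixer's key clockwise in several turns of the hand until it reaches its stop, and leave everything else on the table where it is.

Things in the scene. Friction and masses are not known exactly. Their poses are not given: they have to be found in the camera images.
- jar_a: Amber sample jar with a white screw cap, the smallest of four sizes: an upright cylinder 30 mm in diameter and 28 mm tall. Origin at the centre of its underside, z up. May be absent (None from the start).
- jar_b: Amber sample jar with a white screw cap, the second smallest of four sizes: an upright cylinder 38 mm in diameter and 34 mm tall. Origin at the centre of its underside, z up. May be absent (None from the start).
- jar_c: Amber sample jar with a white screw cap, the second largest of four sizes: an upright cylinder 46 mm in diameter and 40 mm tall. Origin at the centre of its underside, z up. May be absent (None from the start).
- jar_d: Amber sample jar with a white screw cap, the largest of four sizes: an upright cylinder 54 mm in diameter and 46 mm tall. Origin at the centre of its underside, z up. May be absent (None from the start).
- scanner: Grey pistol-shaped code scanner fixed head-down, grip up, on a flat 4 mm base plate. Origin on the table under the grip; +x points out of its nose to the scan pad, z up. Head: 62 mm wide box, x -35 to 80 mm, z 30 to 90 mm. Grip: upright bar, x -13 to 13 mm, 32 mm wide, up to z = 175 mm. The black trigger is on the grip's +x side.
- scan_spot (a point): Centre of the scan pad, a black disc 70 mm in diameter lying flush on the base plate, 150 mm in front of the grip (scanner +x), top 4.5 mm above the table.
- trigger (a joint): Angle of the sprung trigger in rad: 0 released, 0.36 fully squeezed towards the grip (its stop). About 8 N at its tip squeezes it fully; it springs back when let go. Squeeze it against the grip's back between two fingers from above (tool at about 140 mm height, closing along scanner x, centred 3.5 mm in front of the grip's middle).
- trigger_tip (a point): Upper free end of the trigger, a paddle 6 mm thick, 20 mm wide, 50 mm long, hinged at its lower end at scanner x = 15, z = 95 mm. It leans 0.4 rad to scanner +x when released, 0.04 rad when fully squeezed. The point's z runs up along the paddle. Grip and trigger together are 50 mm thick at the tip when released, 33 mm when squeezed.
- mixer: Spring-driven sample mixer, a fixed grey box 110 mm (x) by 320 mm (y), its top 48 mm above the table. Origin on the table under its centre, z up. Railed deck on its +y part, winding key on top at y = -115 mm.
- deck (a point): Centre of the deck on top of the mixer, a black rubber mat 102 mm (mixer x) by 214 mm (mixer y) inside a steel rail 10 mm high and 4 mm thick, 48 mm above the table, axes as the mixer's. Three jars stand in a row along mixer y at 68 mm spacing.
- key (a joint): Turn of the winding key in rad, growing clockwise seen from above: 0 run down, 4.2 at its stop (fully wound). It stays where it is left; turning takes about 0.12 to 0.2 N m.
- key_grip (a point): Middle of the key's flat steel wing, a bar 44 mm long (along the point's x, turning with the key), 8 mm thick (y) and 26 mm tall, on the turning axis 83 mm above the table. Grip it across its thickness.
- tape: Bystander: roll of paper tape, 52 mm across, 18 mm high, lying flat among the jars. Origin centre of underside.
- marker: Bystander: marker pen 120 mm long (along its x), 13 mm thick. Origin at its middle on the table.
- flask: Bystander: white bottle, 64 mm across, 150 mm tall. Origin centre of underside.
- wash_bottle: Bystander: white bottle with red cap, 68 mm across, 170 mm tall. Origin centre of underside.
- tip_box: Bystander: yellow box 85 x 120 x 50 mm. Origin centre of underside.
- spatula: Bystander: lab spatula 160 mm long lying along its x. Origin at its middle on the table.
Mind the look-alikes: they are no part of the job. What is shaped like the jar_d but blue or red is not meant.

How it is judged:
By the outcome, as a careful person would: the job done as asked, in the order asked, and still so for the second after the job is handed in, with the robot touching nothing.
Of jar_a, jar_b, jar_c, jar_d only 2 to 3 are there at a start; the rules pass over those that are not, and their reading is None.
At some moment in a run one of jar_a, jar_b, jar_c, jar_d may be knocked a few centimetres aside while the robot is not near it.
It also fails if it takes over 210 s, if anything falls off the work surface, if the arm or the gripper's body presses on something with over 40 N, if the wrist force passes 120 N, or if a joint passes its speed limit or range.

## Working session

There is one attempt and no reset: what is moved stays moved. The work goes in short steps, each a Python script; the robot and the scene stay as the last script left them, time stands still between calls to the robot, and variables do not carry over. Pictures are saved under pics/ and viewed, on a budget of 14 in all, crops included, one or two more only if the job needs it, and the job is handed in when it is done.

```bash
ls; mkdir -p pics; python3 - <<'E'
from station import robot
import cv2,numpy as np
for n in ("scene","top"):
    s=robot.snapshot(n); cv2.imwrite(f"pics/{n}0.png",s["color"] if n=="scene" else cv2.resize(s["color"],(800,600),interpolation=cv2.INTER_CUBIC))
    print(n,s["fx"],s["fy"],s["cx"],s["cy"],np.round(s["T"],4).tolist())
s=robot.get_state();print(s["time"],s["tcp_rot"],s["finger_gap"])
print(np.round(robot.snapshot("wrist")["T_tool_cam"],4).tolist())
E
```

```text
pics
scene 426.00820429373704 426.00820429373704 283.9438770850663 204.18425826620955 [[0.5292, 0.7194, -0.45, 1.0574], [0.8485, -0.4456, 0.2854, -0.2929], [0.0047, -0.5329, -0.8462, 1.0159], [0.0, 0.0, 0.0, 1.0]]
top 399.6302667210507 399.6302667210507 282.93554970016885 202.96457096091058 [[-0.0154, -0.9849, 0.1724, 0.3452], [-0.9999, 0.0145, -0.0062, 0.0197], [0.0036, -0.1725, -0.985, 1.2934], [0.0, 0.0, 0.0, 1.0]]
0.1 [-3.13945542e+00 -2.69677926e-04  3.86817575e-01] 0.0853821979714394
[[-0.0001, -0.9504, -0.311, 0.0806], [1.0, -0.0005, 0.0013, -0.0006], [-0.0014, -0.311, 0.9504, 0.0305], [0.0, 0.0, 0.0, 1.0]]
```

View pics/top0.png

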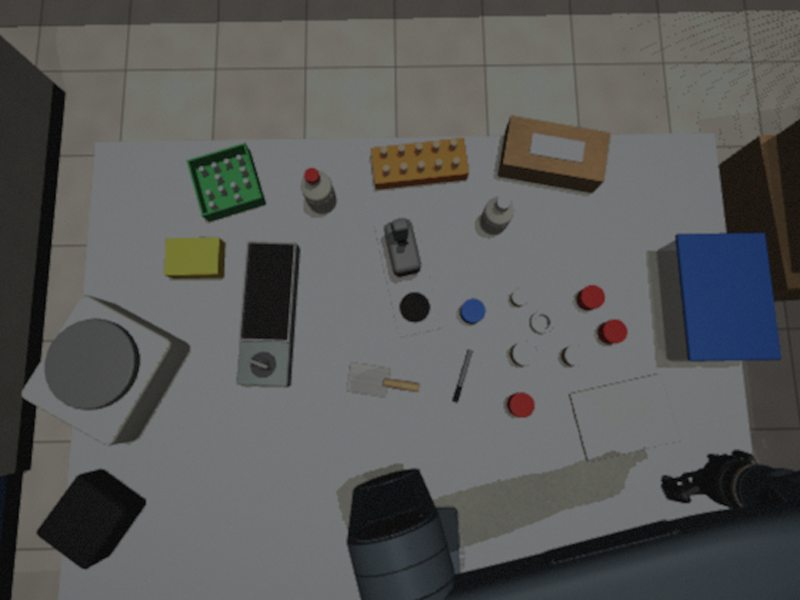

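View pics/scene0.png

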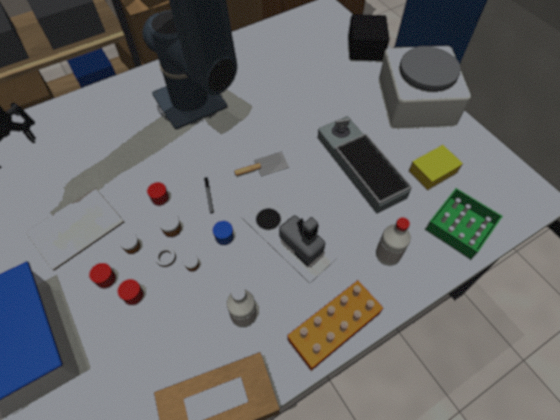

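The top view (800x600) shows white-capped jars at about (518,297), (524,354) and (571,356). The tape is at (541,322), the scan pad at (415,307) and the mixer at (268,313), with its key at (263,364). Next I'll enlarge these areas.

```bash
cat > h.py <<'E'
from station import robot
import cv2,numpy as np
def ray(s,px,z,T=None):
    T=s["T"] if T is None else T
    d=T[:3,:3]@np.array([(px[0]-s["cx"])/s["fx"],(px[1]-s["cy"])/s["fy"],1.])
    o=T[:3,3]; return (o+d*(z-o[2])/d[2])[:2]
E
python3 - <<'E'
from h import *
s=robot.snapshot("top");c=np.clip(s["color"].astype(float)*1.7,0,255).astype(np.uint8)
def crop(x0,y0,w,h,k): return cv2.resize(c[y0:y0+h,x0:x0+w],None,fx=k,fy=k,interpolation=cv2.INTER_CUBIC)
cv2.imwrite("pics/jars.png",crop(320,190,130,100,6))
cv2.imwrite("pics/mix.png",crop(155,145,160,130,5)[:,:800])
E
```

```text
(no output)
```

View pics/jars.png

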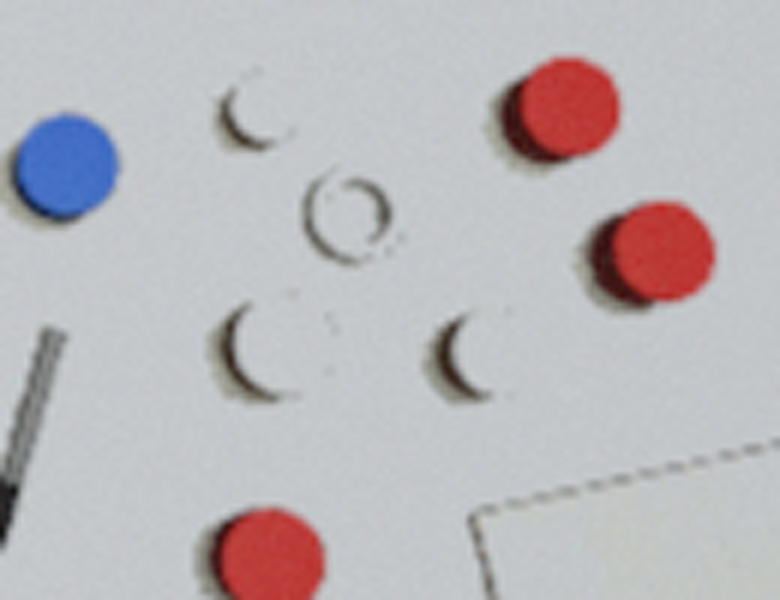

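View pics/mix.png

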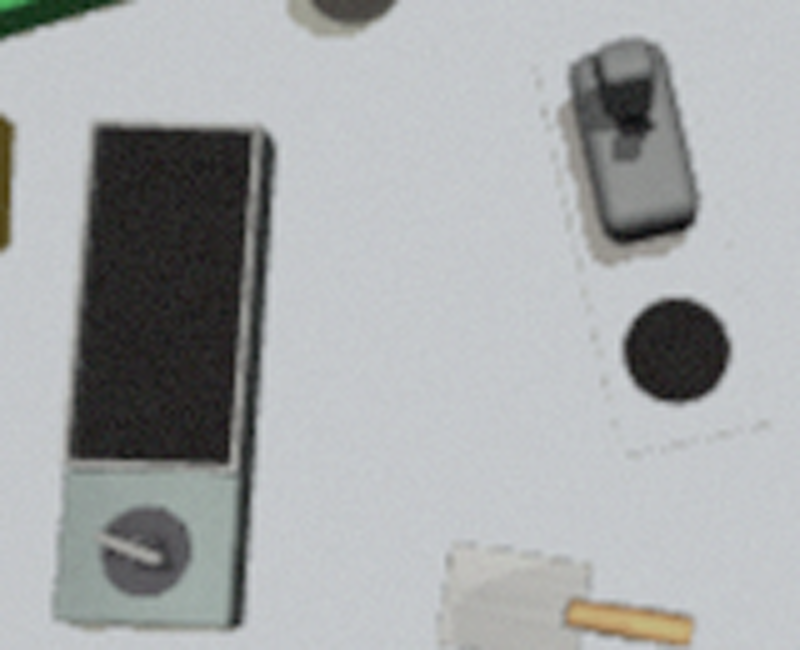

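The crops show the mat corners, key disc and pad clearly. The jar caps blend into the table, so I'll look closer with the wrist camera. First I'll convert the pixel positions.

```bash
python3 - <<'E'
from h import *
s=robot.snapshot("top")
J=lambda p,z: ray(s,(p[0]/6+320-.42,p[1]/6+190-.42),z).round(4)
M=lambda p,z: ray(s,(p[0]/5+155-.4,p[1]/5+145-.4),z).round(4)
for n,p,z in [("j1",(262,112),.028),("j2",(280,350),.046),("j3",(490,355),.034),("tape",(347,213),.018),("red",(570,107),.046)]: print(n,J(p,z))
C=[M(p,.048) for p in [(97,128),(252,132),(230,464),(70,460)]]
print("mat",C,"mean",np.mean(C,0),"w,h",np.linalg.norm(C[0]-C[1]),np.linalg.norm(C[1]-C[2]))
d=(C[0]+C[1]-C[2]-C[3])/2;print("ydir ang",np.degrees(np.arctan2(d[1],d[0])))
B=[M((55,620),.048),M((235,626),.048)];print("bottom edge",B,"w",np.linalg.norm(B[0]-B[1]))
print("keydisc",M((145,550),.055),"wing",M((103,540),.096),M((160,557),.096))
p=M((677,350),.0045);g=M((630,62),.175);print("pad",p,"grip",g,"d",p-g,np.linalg.norm(p-g),np.degrees(np.arctan2(*(p-g)[::-1])))
print("plate",M((538,68),.004),M((630,457),.004),M((770,425),.004), "head front",M((625,232),.09),M((695,215),.09))
E
```

```text
j1 [ 0.5457 -0.2458]
j2 [ 0.4178 -0.2451]
j3 [ 0.4143 -0.3575]
tape [ 0.4919 -0.2907]
red [ 0.5431 -0.4048]
mat [array([0.675 , 0.3594]), array([0.6709, 0.2601]), array([0.4581, 0.2699]), array([0.4621, 0.3695])] mean [0.566525 0.314725] w,h 0.0993846064539172 0.21302553837509722
ydir ang -2.6764307573668638
bottom edge [array([0.3638, 0.3754]), array([0.3585, 0.2648])] w 0.11072691633022211
keydisc [0.4054 0.3196] wing [0.4097 0.3348] [0.3991 0.3007]
pad [ 0.532  -0.0109] grip [0.6764 0.0173] d [-0.1444 -0.0282] 0.14712783557165515 -168.94973736946355
plate [0.7237 0.0784] [0.4628 0.0207] [ 0.4821 -0.0703] head front [0.5933 0.0217] [ 0.6034 -0.0215]
```

```bash
cat >> h.py <<'E'
PI=np.pi
G=.155
def pose(xy,zg,close):
    """tool-down TCP target: grasp point at xy,zg; closing axis at angle close; the half-turn needing least joint travel"""
    p=[xy[0],xy[1],zg+G]; q0=np.array(robot.get_state()["joint_pos"]); best=None
    for k in (1,-1):
        yaw=(close+k*PI/2+PI)%(2*PI)-PI
        q=robot.ik(p,[PI,0,yaw])
        if q is not None:
            c=np.abs(np.array(q)-q0).max()
            if best is None or c<best[0]: best=(c,[PI,0,yaw])
    if best is None: raise RuntimeError(f"no ik {xy} {zg}")
    return p,best[1]
def go(xy,zg,close): robot.goto(*pose(xy,zg,close))
def wrist(name,k=1.4):
    st=robot.get_state(); s=robot.snapshot("wrist")
    from scipy.spatial.transform import Rotation as R
    T=np.eye(4);T[:3,:3]=R.from_euler("xyz",st["tcp_rot"]).as_matrix();T[:3,3]=st["ee_pos"]
    s["T"]=T@s["T_tool_cam"]
    import pickle; pickle.dump({a:s[a] for a in("T","fx","fy","cx","cy","color")},open(f"pics/{name}.pkl","wb"))
    c=np.clip(s["color"].astype(float)*1.2,0,255).astype(np.uint8)
    cv2.imwrite(f"pics/{name}.png",cv2.resize(c,None,fx=k,fy=k,interpolation=cv2.INTER_CUBIC)); return s
E
python3 - <<'E'
from h import *
go((.45,-.29),.28,-.9); wrist("w1"); st=robot.get_state(); print(st["time"],st["ee_pos"],st["tcp_rot"])
E
```

```text
1.5167 [ 0.44935125 -0.29096648  0.43474207] [-3.14133724e+00  6.30482422e-04  6.68938982e-01]
```

View pics/w1.png

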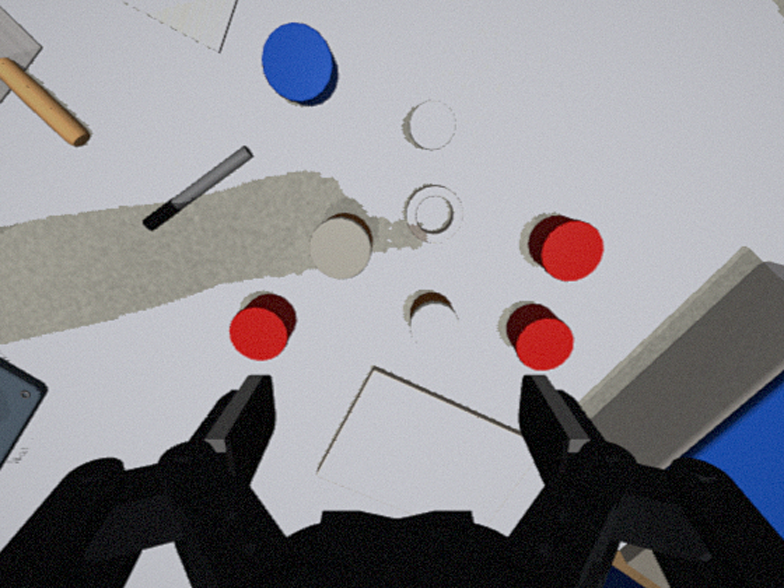

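The wrist view (784x588) shows caps at (433,125), (341,246) and about (434,320). I'll enlarge it to size them.

```bash
python3 - <<'E'
import pickle,cv2,numpy as np
s=pickle.load(open("pics/w1.pkl","rb"));c=s["color"]
out=[]
for cx,cy in((309,89),(243,176),(309,225)):
    k=c[cy-32:cy+32,cx-32:cx+32].astype(float)
    k=np.clip((k-90)*1.6,0,255).astype(np.uint8)
    out.append(cv2.resize(k,(266,266),interpolation=cv2.INTER_CUBIC))
cv2.imwrite("pics/w1c.png",np.hstack(out)); print(s["fx"])
E
```

```text
303.7802940008928
```

View pics/w1c.png

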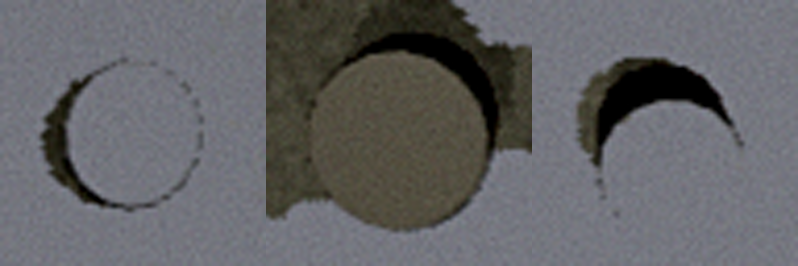

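```bash
python3 - <<'E'
from h import *
import pickle
s=pickle.load(open("pics/w1.pkl","rb")); k=64/266
def P(t,u,v,z):
    cx,cy=((309,89),(243,176),(309,225))[t]; return ray(s,(cx-32+u*k-.4,cy-32+v*k-.4),z)
for n,t,u0,u1,v in(("j1",0,66,203,132),("j2",1,45,223,141),("j3",2,67,210,171)):
    for h in(.028,.034,.04,.046): print(n,h,"d",np.linalg.norm(P(t,u0,v,h)-P(t,u1,v,h)).round(4),"c",P(t,(u0+u1)/2,v,h).round(4))
E
```

```text
j1 0.028 d 0.038 c [ 0.5505 -0.2489]
j1 0.034 d 0.0374 c [ 0.5499 -0.2487]
j1 0.04 d 0.0368 c [ 0.5493 -0.2486]
j1 0.046 d 0.0362 c [ 0.5487 -0.2485]
j2 0.028 d 0.0539 c [ 0.4187 -0.2505]
j2 0.034 d 0.053 c [ 0.4202 -0.2504]
j2 0.04 d 0.0522 c [ 0.4217 -0.2502]
j2 0.046 d 0.0513 c [ 0.4232 -0.25  ]
j3 0.028 d 0.046 c [ 0.4124 -0.3659]
j3 0.034 d 0.0453 c [ 0.414  -0.3639]
j3 0.04 d 0.0446 c [ 0.4156 -0.3618]
j3 0.046 d 0.0438 c [ 0.4172 -0.3598]
```

Cap diameters of about 37, 45 and 51–53 mm fit jar_b (0.550,-0.249), jar_c (0.4156,-0.362) and jar_d (0.423,-0.250). The gap at each grasp will confirm which is which. I'll start with jar_b.

```bash
cat >> h.py <<'E'
U=np.array([np.cos(-PI+np.radians(12)),-np.sin(np.radians(12))]) # scanner +x, yaw -168 deg
PAD=np.array([.532,-.011]); GRIP=PAD-.15*U
YM=np.radians(-2.7); MY=np.array([np.cos(YM),np.sin(YM)]); DECK=np.array([.5665,.3147]); KEY=np.array([.4045,.3205])
ZT=.19
def down(z,v=.1,guard=None):
    p=np.array(robot.get_state()["ee_pos"]);p[2]=z+G
    return robot.movel(p.tolist(),max_speed=v,guard=guard)
def pick(xy,zg,close,h=ZT):
    robot.release(); go(xy,h,close); print("bump",down(zg,.12,15)); robot.grab(30); gap=robot.get_state()["finger_gap"]; print("gap",gap)
    down(ZT,.15); print("lifted gap",robot.get_state()["finger_gap"],robot.get_state()["time"])
def put(xy,z,close):
    go(xy,ZT,close); down(z+.02,.15); print("touch",down(z,.04,8)); robot.release(); down(ZT,.15); print("t",robot.get_state()["time"])
E
python3 - <<'E'
from h import *
pick((.5495,-.2485),.026,-.87)
put(PAD,.026+.0045+.001,-1.361)
# view of scanner from above the grip
go(GRIP+.0035*U,.26,np.radians(12)); wrist("w2"); st=robot.get_state(); print(st["ee_pos"],st["tcp_rot"])
E
```

```text
bump False
gap 0.037245739985927014
lifted gap 0.03692600461169845 5.6083
touch False
t 10.0167
[0.67504025 0.01936803 0.41455065] [-3.14056495e+00 -2.10025709e-04  1.77955076e+00]
```

View pics/w2.png

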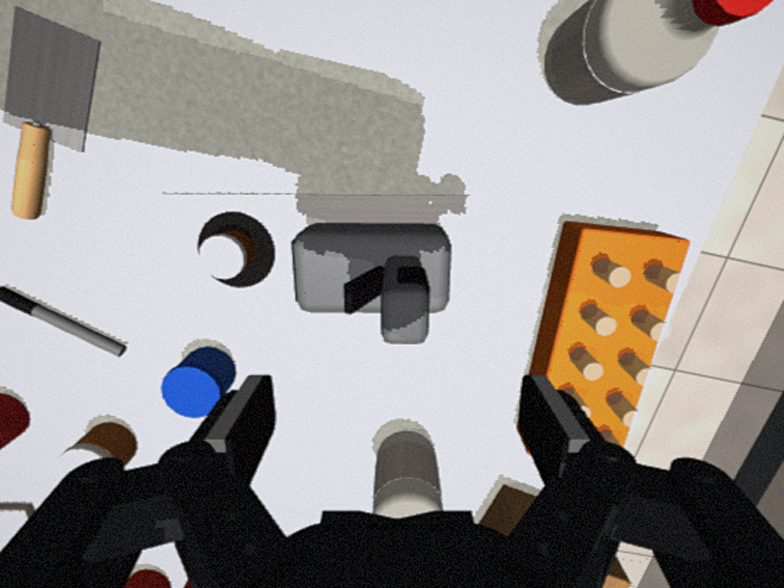

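Jar_b is standing on the pad, cap at (222,255). The grip top spans columns 383–428 and its near edge is at row 343. I'll compute the grip's centre from that, then squeeze.

```bash
python3 - <<'E'
from h import *
import pickle
s=pickle.load(open("pics/w2.pkl","rb"))
f=lambda u,v,z: ray(s,(u/1.4,v/1.4),z)
a,b=f(384,325,.175),f(428,325,.175); print("grip w",np.linalg.norm(a-b))
m=(a+b)/2; d=m-GRIP; print("along U",d@U,"lateral pt",d@[-U[1],U[0]])
e=f(405,343,.175)-GRIP; print("near edge lateral (16)",e@[-U[1],U[0]], "pad",f(236,250,.0045),"jar",f(222,255,.0385))
E
```

```text
grip w 0.023290798442552066
along U -0.0017920106618936433 lateral pt 0.005014507682317379
near edge lateral (16) 0.015435498505708294 pad [ 0.53329958 -0.01222625] jar [ 0.53358259 -0.00894572]
```

```bash
cat >> h.py <<'E'
def scan():
    c=GRIP+.0025*U
    go(c,.24,np.radians(12)); down(.14,.12,15); robot.grab(40); robot.pause(.4); st=robot.get_state()
    print("trigger gap",st["finger_gap"],"F",np.round(st["contact_force"],1)); robot.release(); robot.pause(.3); down(.24,.15); print("t",robot.get_state()["time"])
E
python3 - <<'E'
from h import *
scan(); wrist("w3")
E
```

```text
trigger gap 0.030790922338271173 F [0.9 0.9 6.1]
t 15.275
```

View pics/w3.png

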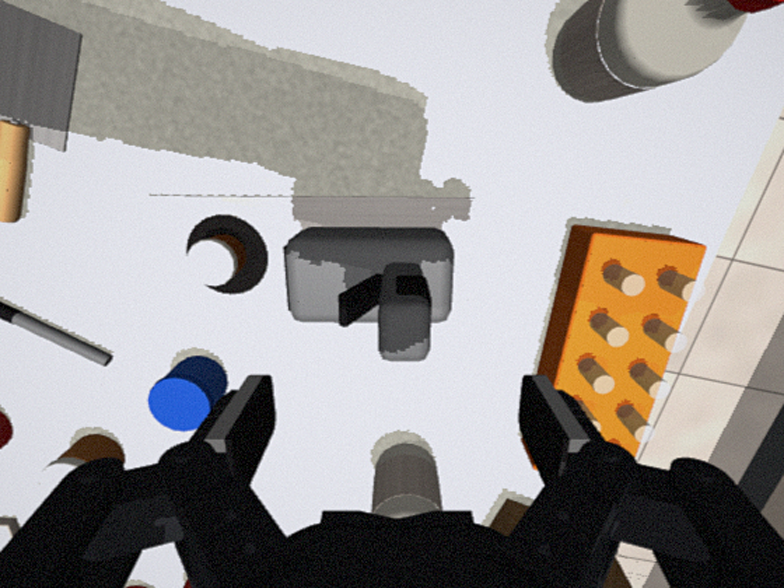

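The trigger was fully squeezed (gap 31 mm) and has sprung back, and the jar is still on the pad. Next: jar_b to the far deck slot, then a fresh look at the remaining jars.

```bash
sed -i 's/^ZT=.19/ZT=.215/' h.py; cat >> h.py <<'E'
DA=np.radians(-47.7)
def slot(i): return DECK+.068*i*MY
E
python3 - <<'E'
from h import *
pick(PAD+[.001,.001],.026+.0045,-1.361)
put(slot(1),.048+.026+.0015,DA)
go((.45,-.29),.28,-.9); wrist("w4"); print(robot.get_state()["time"])
E
```

```text
bump False
gap 0.03694642882754427
lifted gap 0.037238078942064615 20.4583
touch False
t 24.95
27.2583
```

View pics/w4.png

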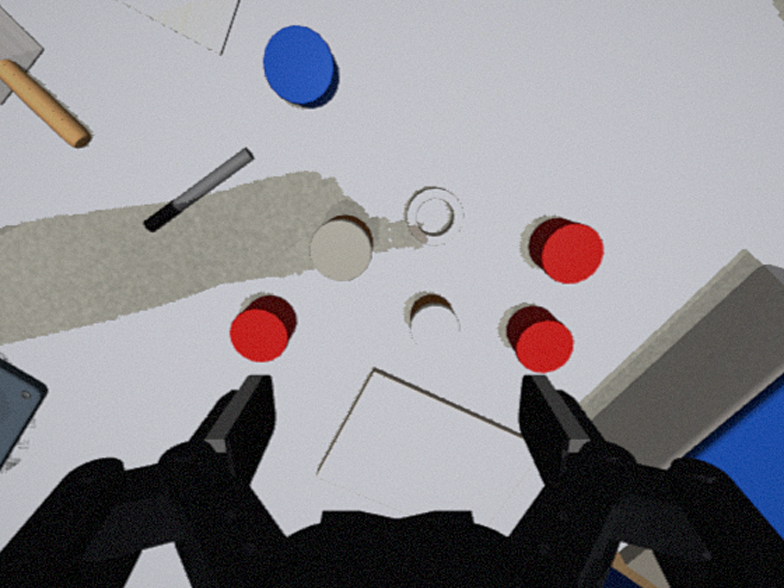

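The remaining jars have not moved: jar_c at (434,320), jar_d at (341,248). I'll continue with jar_c.

```bash
python3 - <<'E'
from h import *
pick((.4154,-.361),.030,-.11)
put(PAD,.030+.0045+.001,-1.361)
scan(); wrist("w5",1.0)
E
```

```text
bump False
gap 0.04501257211520463
lifted gap 0.045224611646169435 31.8917
touch False
t 36.975
trigger gap 0.03099787604759296 F [-1.1  0.   6.3]
t 41.9333
```

View pics/w5.png

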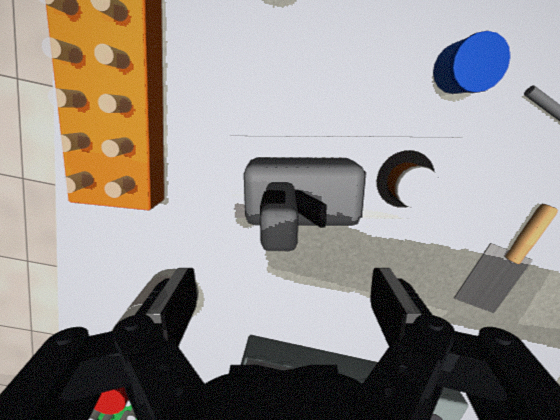

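Jar_c is on the pad (cap at (418,185)) and the trigger was squeezed and released. Next it goes to the deck, then I look at jar_d.

```bash
python3 - <<'E'
from h import *
pick(PAD+[.001,.0],.030+.0045,-1.361)
put(slot(0),.048+.030+.0015,DA)
go(slot(-1),.30,DA); wrist("w6",.9)
go((.42,-.25),.25,.9); wrist("w7",.9); print(robot.get_state()["time"])
a=[cv2.imread(f"pics/w{i}.png")[:, 60:450] for i in (6,7)]; cv2.imwrite("pics/w67.png",np.hstack(a))
E
```

```text
bump False
gap 0.045028964946173256
lifted gap 0.04523868722216029 47.0
touch False
t 51.3417
54.025
```

View pics/w67.png

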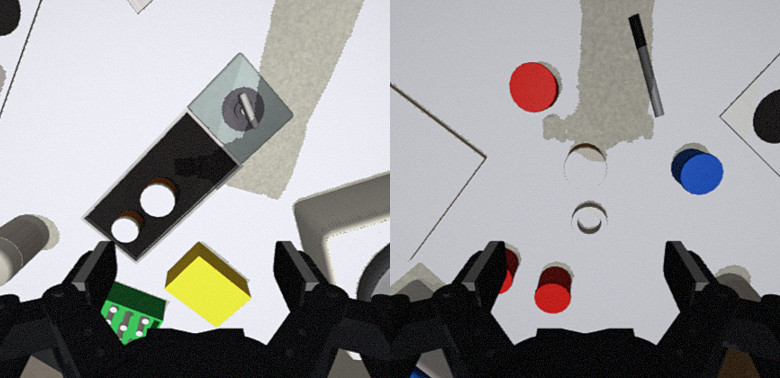

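Left tile: two jars stand upright on the mat at (125,230) and (158,198), with the key wing running from (240,95) to (256,127). Right tile: jar_d's cap is at about (586,168). I'll compute both positions.

```bash
python3 - <<'E'
from h import *
import pickle
L=pickle.load(open("pics/w6.pkl","rb"));R=pickle.load(open("pics/w7.pkl","rb"))
l=lambda u,v,z: ray(L,((u+60)/.9,(v)/.9),z); r=lambda u,v,z: ray(R,((u-390+60)/.9,v/.9),z)
print("d",r(586,168,.046),"tape",r(589,216,.018))
a,b=l(240,95,.096),l(256,127,.096); print("wing",a,b,(a+b)/2,np.linalg.norm(a-b),np.degrees(np.arctan2(*(b-a)[::-1]))); print("disc",l(243,109,.055))
print("jars",l(125,230,.082),l(158,198,.088),"slots",slot(1),slot(0))
def tile(s,u,v,h,w=300,k=6):
    c=s["color"][int(v-h):int(v+h),int(u-h):int(u+h)].astype(float);c=np.clip((c-60)*1.4,0,255).astype(np.uint8); return cv2.resize(c,(390,390),interpolation=cv2.INTER_CUBIC)
cv2.imwrite("pics/z.png",np.hstack([tile(R,283,187,32),tile(L,(243+60)/.9,110/.9,32)]))
E
```

```text
d [ 0.42228963 -0.24793633] tape [ 0.48528425 -0.29208917]
wing [0.40206248 0.29939831] [0.41447296 0.33866983] [0.40826772 0.31903407] 0.04118582309836115 72.4625722829009
disc [0.40687584 0.31878362]
jars [0.63294711 0.30897377] [0.56350634 0.31164068] slots [0.63442451 0.31149676] [0.5665 0.3147]
```

View pics/z.png

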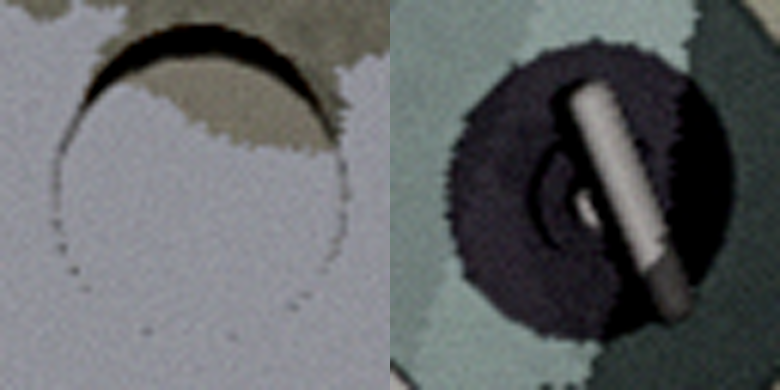

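Jar_d has not moved and is centred at (0.4225,-0.249). The wing runs from (592,88) to (680,315) in the enlarged view. I'll do jar_d now.

```bash
python3 - <<'E'
from h import *
import pickle
L=pickle.load(open("pics/w6.pkl","rb")); k=64/390
l=lambda u,v,z: ray(L,(int(303/.9-32)+(u-390)*k-.4,int(110/.9-32)+v*k-.4),z)
a,b=l(592,88,.096),l(680,315,.096);print("wing",a,b,(a+b)/2,np.linalg.norm(a-b),np.degrees(np.arctan2(*(b-a)[::-1])))
pick((.4225,-.249),.032,.95)
put(PAD,.032+.0045+.001,-1.361)
scan(); wrist("w8",1.0)
E
```

```text
wing [0.39868319 0.30093587] [0.41454701 0.33886778] [0.4066151  0.31990183] 0.041115579680706504 67.30442631078871
bump False
gap 0.05298179951462328
lifted gap 0.05316532979582232 57.95
touch False
t 62.5833
trigger gap 0.030950738845791304 F [-0.3 -0.   5.4]
t 67.5333
```

View pics/w8.png

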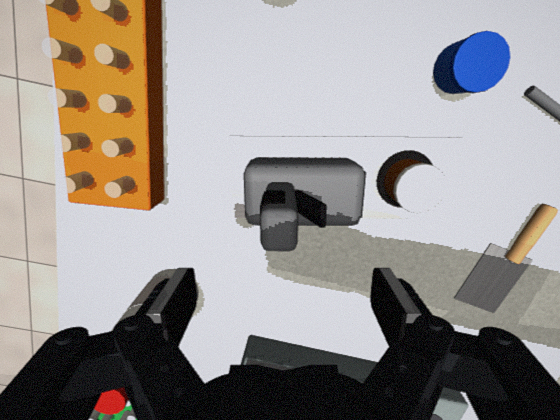

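```bash
cat > key.py <<'E'
from h import *
import sys
def j(): return np.array(robot.get_state()["joint_pos"])
def stroke(wing,maxturn=1.9,step=.2,lim=.45,zk=.088):
    """grip wing lying at angle wing (rad), turn clockwise; returns turned angle, stopped"""
    p=[KEY[0],KEY[1],zk+.06+G]; c=[]
    for k in (0,1,2,3):
        yaw=(wing+k*PI+PI)%(2*PI)-PI
        q=robot.ik(p,[PI,0,yaw]); e=robot.ik(p,[PI,0,yaw-.1])
        if q is None or e is None: continue
        s=np.sign((e[5]-q[5]+PI)%(2*PI)-PI)     # j6 direction for clockwise
        c.append((3.0-s*q[5],s,yaw,q))
    room,s,yaw,q=max(c,key=lambda a:a[0]); print("yaw",yaw,"j6",q[5],"room",room,"sign",s)
    robot.goto_joints(list(q)); print("bump",down(zk,.1,12)); robot.grab(80); robot.pause(.2)
    st=robot.get_state(); print("gap",st["finger_gap"],"F",np.round(st["contact_force"],1),"M",np.round(st["wrist_torque"],2))
    q0=j(); t=0; stop=False
    while t<min(maxturn,room)-1e-6:
        t+=step; q=q0.copy(); q[5]+=s*t; robot.goto_joints(q.tolist()); st=robot.get_state()
        m=st["wrist_torque"][2]; print(f"{t:.2f} act {s*(st['joint_pos'][5]-q0[5]):.2f} Mz {m:.2f} F {np.linalg.norm(st['contact_force']):.0f}")
        if abs(m)>lim: stop=True; break
    a=s*(j()[5]-q0[5]); robot.release(); down(zk+.06,.15); print("turned",a,"t",robot.get_state()["time"]); return a,stop
E
python3 - <<'E'
from key import *
pick(PAD+[.001,.0],.032+.0045,-1.361)
put(slot(-1),.048+.032+.0015,DA)
import h
KEY[:]=(.4055,.3200)
w=np.radians(69.5)
a,st=stroke(w,1.8)
go(KEY,.25,w-a-PI/2); wrist("w9",1.0)
E
```

```text
bump False
gap 0.05322758240184279
lifted gap 0.05314910568741536 72.525
touch True
t 76.675
yaw -1.9285888234537332 j6 -0.6747907300631981 room 3.674790730063198 sign 1.0
bump False
gap 0.006942758169045488 F [ 5.1 -3.3 -0.7] M [-0.51 -0.98 -0.14]
0.20 act 0.20 Mz -0.14 F 3
0.40 act 0.40 Mz -0.06 F 2
0.60 act 0.59 Mz -0.11 F 3
0.80 act 0.79 Mz -0.09 F 4
1.00 act 0.99 Mz -0.10 F 3
1.20 act 1.19 Mz -0.11 F 3
1.40 act 1.39 Mz -0.05 F 3
1.60 act 1.59 Mz -0.05 F 3
1.80 act 1.79 Mz -0.09 F 2
turned 1.7940052686072834 t 82.925
```

View pics/w9.png

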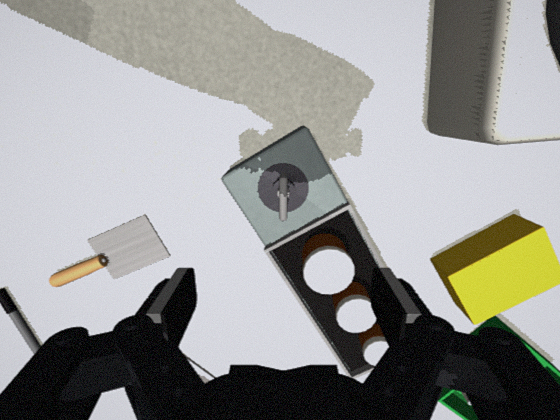

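The wing followed the hand: it lies along the tool x axis, from (283,180) to (283,220). All three jars are upright inside the rail. I'll keep winding with finer steps to find the stop.

```bash
python3 - <<'E'
from key import *
KEY[:]=(.4055,.3200)
w=np.radians(69.5)-1.794; tot=1.794
for mt in (1.8,1.5):
    a,st=stroke(w,mt,.1); w-=a; tot+=a; print("TOTAL",tot,st)
    if st: break
go(KEY,.25,w-PI/2); wrist("w10",1.0); print("w",w,robot.get_state()["tcp_rot"])
E
```

```text
yaw -0.5809961698639405 j6 -2.0223833836529908 room 5.022383383652991 sign 1.0
bump False
gap 0.006762527101408001 F [-0.8 -1.4  2.9] M [-0.31  0.25 -0.16]
0.10 act 0.10 Mz -0.00 F 2
0.20 act 0.20 Mz -0.07 F 3
0.30 act 0.30 Mz -0.03 F 1
0.40 act 0.40 Mz -0.07 F 1
0.50 act 0.50 Mz -0.10 F 1
0.60 act 0.60 Mz -0.03 F 1
0.70 act 0.70 Mz -0.09 F 3
0.80 act 0.80 Mz -0.03 F 3
0.90 act 0.90 Mz -0.02 F 4
1.00 act 1.00 Mz -0.04 F 6
1.10 act 1.10 Mz -0.10 F 6
1.20 act 1.20 Mz -0.07 F 6
1.30 act 1.30 Mz -0.11 F 6
1.40 act 1.40 Mz -0.01 F 7
1.50 act 1.50 Mz -0.04 F 7
1.60 act 1.60 Mz -0.04 F 7
1.70 act 1.70 Mz -0.05 F 7
1.80 act 1.80 Mz -0.03 F 8
turned 1.7961098691150474 t 93.5583
TOTAL 3.5901098691150475 False
yaw -2.3771060389789884 j6 -0.22627351453794287 room 3.226273514537943 sign 1.0
bump False
gap 0.006441012799760062 F [ 2.5 -3.9  2.2] M [-0.81 -0.51 -0.02]
0.10 act 0.10 Mz -0.05 F 4
0.20 act 0.20 Mz -0.08 F 4
0.30 act 0.30 Mz -0.01 F 3
0.40 act 0.39 Mz 1.49 F 4
turned 0.39239610909986866 t 97.75
TOTAL 3.982505978214916 True
w -2.769502148078857 [-3.14116410e+00 -2.49895191e-03 -2.76948793e+00]
```

View pics/w10.png

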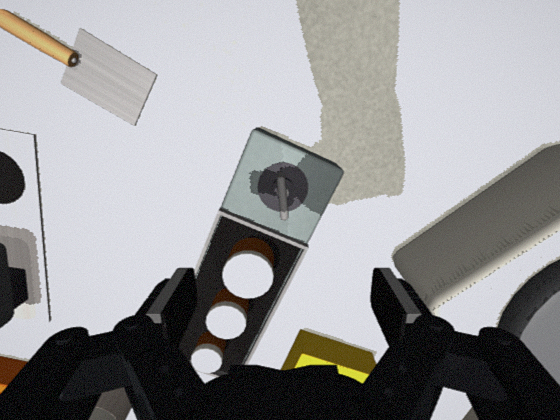

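The torque jumped to 1.5 N m at a total of 3.98 rad. The wing lies about 5° off the hand, so the pads slipped slightly at the stop. I'll confirm with one gentle re-grip.

```bash
python3 - <<'E'
from key import *
KEY[:]=(.4055,.3200)
w=-2.685
a,st=stroke(w,.4,.03,.4)
go(KEY,.25,w-PI/2); wrist("w11",1.0); print(robot.get_state()["time"])
s=robot.snapshot("top");cv2.imwrite("pics/top1.png",cv2.resize(s["color"],(800,600)))
a=cv2.imread("pics/w11.png")[100:310,180:390];b=s["color"][130:340,100:460]
b=np.clip(b*1.6,0,255).astype(np.uint8)
cv2.imwrite("pics/fin.png",np.hstack([cv2.resize(a,(280,280)),cv2.resize(b,(480,280))]))
E
```

```text
yaw 0.45659265358979306 j6 -3.0599722071067244 room 6.059972207106725 sign 1.0
bump False
gap 0.006508789619238556 F [ 1.1 -4.1  3.2] M [-0.98 -0.3   0.13]
0.03 act 0.03 Mz 0.61 F 4
turned 0.028352371214456884 t 104.2
104.7417
```

View pics/fin.png

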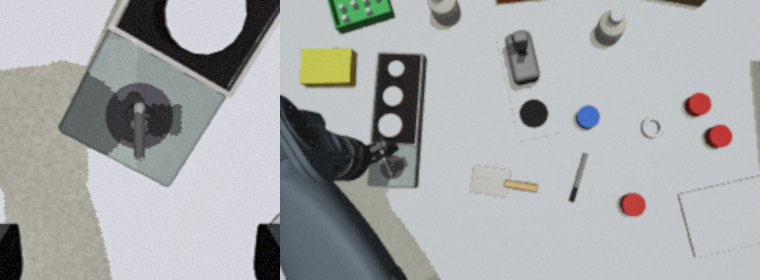

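At the stop: 0.03 rad already met 0.6 N m of resistance. The jars are on the deck, the bystanders haven't moved, and the arm is clear.

```bash
python3 -c "
from h import *
print(robot.sign_off(), robot.get_state()['time'])"
```

```text
the job is handed in; nothing more can be done
the job is handed in; nothing more can be done
```

The job is done and handed in at about 105 s of the 210 s allowed; no verdict was reported.

- **Jars:** Three were present: jar_b, jar_c and jar_d. The gripper gaps of 37, 45 and 53 mm confirmed which was which. In that order, each was stood on the scan pad, scanned and only then moved to the deck. The gap read 31 mm at each squeeze; the expected 33 mm fits, because the gap reads about 1 mm low on the jars too.
- **Key:** I wound it clockwise in three turns of the hand, about 3.98 rad, until the torque jumped to 1.5 N m at the stop. A gentle re-grip met 0.6 N m within 0.03 rad, so it is at the stop.
- **Disagreement:** 3.98 rad is less than the full 4.2 rad. From the first picture, I think the key started slightly wound (about 0.3 rad), and the pads slipped about 5° at the stop.
- **Last pictures:** All three jars are upright inside the rail, the bystanders look unmoved, and the gripper is clear of everything. I saw no jar knocked aside.

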